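# Swap pots on the indexing ink carousel

## Task

Put the loose white pot from the brown side table back on the middle of the empty pad at the front of the ink carousel. Then pull up the red spring plunger knob, swing the carousel one station so that the blue-lidded pot comes to the front, next to the yellow pointer, and let the plunger drop fully into its hole to lock it. Leave the pots upright on their pads, do not lift the two pots already on the carousel, and leave everything else where it is.

Things in the scene. Friction and masses are not known exactly. Their poses are not given: they have to be found in the camera images.
- carousel: fixed indexing carousel on the grey bench, 240 mm across: blue foot, aluminium index plate (top 28 mm high) and a grey star plate turning on it about the vertical. Origin on that axis at bench height; +x from front to back, z up. Yellow pointer block 26x20x28 mm at x = -110 mm marks the front. Index holes 85 mm from the axis at +x, +y, -x and -y; the plunger starts in the +x (back) hole.
- stage (a joint): angle of the star plate, rad, 0 at the start, positive anticlockwise from above; one station is 1.571. Turns easily both ways (to 3.3) while the plunger is up, locked with 0.012 play when the pin is in a hole. It carries three round black pads, 80 mm across, 75 mm from the axis, tops 42 mm above the bench, and on the fourth arm the plunger.
- plunger (a joint): how far the spring plunger is pulled up, m: 0 = pin fully in a hole (locked), 0.010 = pin tip rides on top of the index plate, above 0.011 free to turn, 0.016 = stop. The spring pushes down with 3 N at 0 and 7.5 N at the stop; the round pin tip finds a hole by itself from about 2.5 mm beside it.
- knob_grip (a point): grip point on the red plunger knob, on its axis, 118 mm above the bench when down. The knob is an upright red cylinder 28 mm across, 98 to 138 mm above the bench, on a thin steel stem, 85 mm from the carousel axis. It swivels freely about its own axis, so the gripper need not turn as the carousel turns.
- plate_front (a point): centre of the top of the pad that is empty and at the front at the start; turns with the star plate
- plate_left (a point): centre of the top of the pad that is on the left (carousel +y) at the start; turns with the star plate
- plate_right (a point): centre of the top of the pad that is on the right (carousel -y) at the start; turns with the star plate
- front_mark (a point): fixed point at the front of the carousel, where a pad's centre (top) lies when it stands at the front station behind the yellow pointer; carousel frame (-75, 0, 42) mm
- white_pot: ink pot with white body, white lid and grey band, 54 mm across (lid 51 mm), 55 mm tall, 0.11 to 0.23 kg, solid; starts upright on the brown side table on the robot's left, whose top is 1 mm below the bench top. Origin at the centre of the underside, z up.
- blue_pot: small pot with blue lid, blue and red upper band, 38 mm across, 66 mm tall; starts on the left or the right pad of the carousel. Origin at the centre of the underside, z up.
- black_band_pot: ink pot with cream lid and black band, 60 mm across, 62 mm tall; starts on the other side pad of the carousel. Origin at the centre of the underside, z up.
- tape_masking: bystander: beige roll of masking tape, 70 mm across, 25 mm tall, on the brown side table; origin at the centre of the underside
- dust_brush: bystander: flat brush with wooden handle, 160x32x10 mm, lying on the bench in front of the carousel; origin at the middle of the underside
- wash_bottle_small: bystander: white bottle with a bent spout, 70x46x128 mm, standing on the bench behind the carousel, to its left; origin at the centre of the underside
Things that resemble listed ones, but are neither listed nor needed, are in the scene too. Leave any orange look-alike of the white_pot alone.

How it is judged:
By the outcome, as a careful person would: the job done as asked, in the order asked, and still so for the second after the job is handed in, with the robot touching nothing.
It also fails if it takes over 61 s, if anything falls off the work surface, if the arm or the gripper's body presses on something with over 40 N, if the wrist force passes 120 N, or if a joint passes its speed limit or range.

## Robot

A 6-joint arm with a two-finger parallel gripper is mounted at the origin on a cart in front of the work surface, level with it; the furniture and walls round the work are solid. World frame = base frame: x ahead of the robot, y to its left, z up, the work surface at z = 0. Lengths are in mm, angles in rad, forces in N, time in s.
With the tool pointing down it reaches from about 300 to 775 mm from the base axis. Payload 14.6 kg.
Tool frame: the origin (TCP) lies at the very end of the fingers, on their centre line; the grasp point (between the pads) lies 19 mm behind it; y points along the fingers, z is the direction in which the jaws open and shut, and the axes are right-handed (so a half turn about y gives the same grasp; the last joint's range is limited). The gripper opens to 94 mm and grips with 3 to 60 N. Pads are 16 mm wide; open, the fingers measure 119 mm over their backs; the gripper's body (75 mm by 177 mm) begins 78 mm behind the grasp point.
Start: joints at [1.254, 0.3, 1.521, -0, 1.321, -0.067], TCP at [135.963, 532.919, 205.446] pointing down, gripper open.
Joint ranges: [-3.03, 3.03], [-0.79, 2.21], [0.23, 2.52], [-1.04, 4.18], [0, 3.07], [-2.55, 2.55]. Speed limits (rad/s): [2.22, 2.22, 2.57, 3.14, 3.14, 3.14].

## Interface

Orientations are given as [roll, pitch, yaw] about the fixed x, y, z axes, in that order (R = Rz(yaw) Ry(pitch) Rx(roll)).
In Python, from cell import monitor, optics, manip gives the robot as it stands.
- The arm moves only by the shell command python3 -m creep 'ROWS' [FORCE]. ROWS is JSON, a list of rows, each an object of numbers: "tx", "ty", "tz": the shift along the tool's x, y, z scaled (see below); "turn": the turn about the tool's y scaled (see below); "fingers": the finger opening in mm, from 0 to 94. In form: [{"tx": .., "ty": .., "tz": .., "turn": .., "fingers": ..}, ...]. A call has 1 to 20 rows; each row is the pose to reach, as a shift and turn from the pose measured when the call began, along the tool's axes at that moment, turning the shorter way round; what a row does not reach only later rows make up. The controller multiplies each number of a shift by 200 mm and each number of a turn by pi rad. A row lasts 1/10 s, in which the tool goes at most 50 mm and 8.59 degrees, less where a joint would pass 70% of its speed; a pose out of reach is approached as far as the arm can. A call with a number of a shift or a turn outside -1 to 1 is refused whole. A call with a gripper value outside its range is refused whole. The fingers move at their own pace and stop on an object; FORCE is the grip in N (left out, the last holds). Time passes only in rows, so rows that repeat a pose let the fingers close. It gives the time, the measured TCP pose, the force and the opening at its end, in the units of the state.
- monitor.read_state(): the state, without advancing time (a new reading comes with each control period).
- optics.camera(name): name is "scene" or "top" or "wrist"; returns a dict with "frame" (420x560x3 uint8, red, green, blue), "range_z" (420x560 float32, mm along the optical axis (not along the pixel's ray), 0 where there is no reading), "fx", "fy", "cx", "cy" (pixels), "R" (3x3) and "t" (3): a world point X has camera coordinates R X + t; the wrist camera has in their place "mount" (4x4, takes a point from camera to tool coordinates, whose origin is the TCP and whose axes are the tool frame's). Camera axes: x right, y down, z forward; pixel columns grow to the right and rows downward; lengths in mm; the calibration is good to about 2 mm. A picture is of the moment at which its call begins: read the wrist's pose just before it.
- manip.sign_off(): hands the job in, once; it reports no verdict.
The state is a dict: "clock": time; "joints": joint angles; "qd": joint speeds; "effort": joint torques, N m; "eef_pos": TCP position; "eef_rot": TCP orientation; "wrist_force": force on the tool from outside, world axes, zero at the start; "moment": the same for the moment, N m; "finger_gap": finger opening in mm.
Only numpy, scipy, OpenCV 4.12 (cv2) and the standard library are available. Lean on these libraries where they do the work, as an engineer would, in place of code of your own. Each camera call takes 0.05 s, during which the arm holds its last target.

## Working session

There is one attempt and no reset: what is moved stays moved. The work goes in short steps, Python scripts to look and compute and a shell command to move; the robot and the scene stay as the last step left them, time stands still between calls to the robot, and variables do not carry over. Pictures are saved under pics/ and viewed, and the job is handed in when it is done.

```bash
mkdir -p pics; ls; cat > h.py <<'E'
import numpy as np, cv2
from cell import monitor, optics, manip
def grab(n,name):
    s=monitor.read_state(); c=optics.camera(n)
    cv2.imwrite(f'pics/{name}.png',c['frame'][:,:,::-1]); 
    np.savez(f'pics/{name}.npz',**{k:np.asarray(v) for k,v in c.items()},pos=s['eef_pos'],rot=s['eef_rot'])
    return c
def cloud(c):
    z=np.asarray(c['range_z'],float); v,u=np.mgrid[:z.shape[0],:z.shape[1]]
    P=np.stack([(u-c['cx'])/c['fx']*z,(v-c['cy'])/c['fy']*z,z],-1)
    W=(P-np.asarray(c['t']))@np.asarray(c['R'])
    W[z==0]=np.nan
    return W
E
python3 - <<'E'
from h import *
print(monitor.read_state())
for n in('scene','top','wrist'): 
    c=grab(n,n+'0')
    print(n,[c[k] for k in('fx','cx','cy')],c.get('t'))
E
```

```text
pics
{'clock': 0.0, 'joints': array([ 1.25439888e+00,  3.00460774e-01,  1.52161507e+00, -1.70631517e-05,
        1.32069877e+00, -6.66153208e-02]), 'qd': array([-0.00063182,  0.0005033 , -0.00098244,  0.0007989 , -0.0002708 ,
        0.00036379]), 'effort': array([ 1.82052067e-03, -5.31812632e+01, -3.52729011e+01,  7.09197437e-02,
        2.45045620e-02, -8.44087458e-05]), 'eef_pos': array([135.88495871, 532.66346296, 204.87761977]), 'eef_rot': array([-1.57197676e+00,  6.21875279e-05, -2.49777927e-01]), 'wrist_force': array([-0.1411923 ,  0.3205857 , -0.21911673]), 'moment': array([-0.05062108,  0.01062743, -0.01665178]), 'finger_gap': 94.16026256108174}
scene [545.80392303465, 278.2908558347898, 199.851172306099] [-266.9556766   400.2105676   967.63359867]
top [463.1376086434292, 278.0304774311166, 210.52170938516903] [  22.56041616  579.53591352 1283.15361481]
wrist [334.97961030452916, 279.259872176674, 210.66473489155425] None
```

View pics/scene0.png

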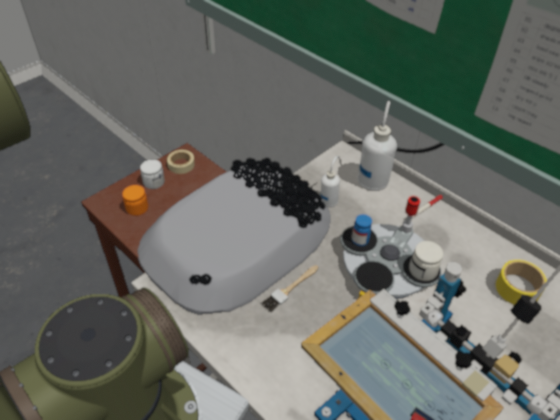

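View pics/top0.png

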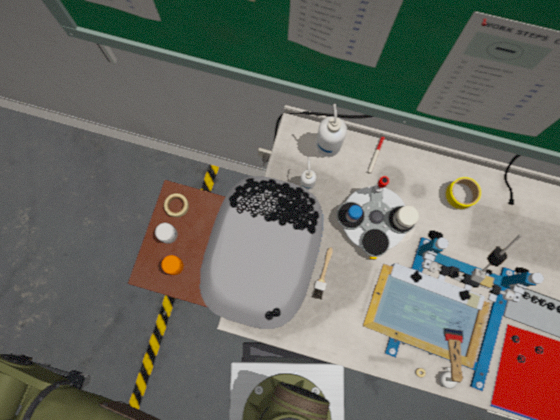

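View pics/wrist0.png

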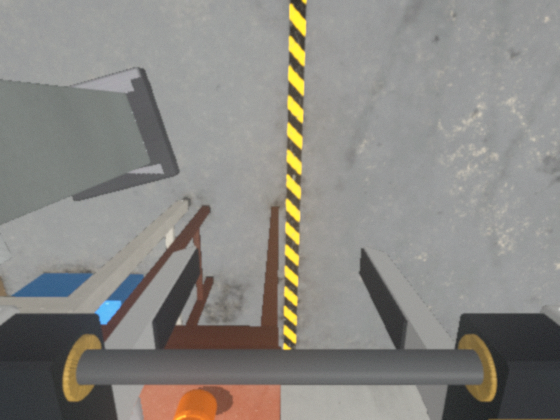

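```bash
python3 - <<'E'
from h import *
c=np.load('pics/top0.npz');W=cloud(c)
for n,(u,v) in dict(white=(165,233),orange=(171,265),tape=(166,205),tab=(150,280),grey=(265,270),grey2=(230,290),blk=(265,200),blue=(352,213),blackpot=(405,217),pad=(375,242),hub=(376,216),knob=(383,182),point=(374,257),bottle=(308,180),brush=(324,270),bench=(345,300),base=(285,395),olive=(40,380),redpen=(376,155),base2=(290,360), dish=(465,190),hinge=(430,245)).items(): print(n,u,v,W[v,u].round(0))
E
```

```text
white 165 233 [509. 361.  52.]
orange 171 265 [415. 335.  60.]
tape 166 205 [599. 372.  24.]
tab 150 280 [376. 408.   0.]
grey 265 270 [405.  67.  68.]
grey2 230 290 [348. 164.  68.]
blk 265 200 [605.  72.  86.]
blue 352 213 [ 566. -175.  109.]
blackpot 405 217 [ 559. -325.  103.]
pad 375 242 [ 496. -252.   37.]
hub 376 216 [ 571. -254.   52.]
knob 383 182 [ 651. -259.  133.]
point 374 257 [ 453. -249.   31.]
bottle 308 180 [668. -52.  82.]
brush 324 270 [ 415. -105.   10.]
bench 345 300 [ 329. -168.   -6.]
base 285 395 [106.   9. 271.]
olive 40 380 [162. 438. 533.]
redpen 376 155 [ 774. -268.   15.]
base2 290 360 [ 111.  -24. -555.]
dish 465 190 [ 671. -543.   -1.]
hinge 430 245 [ 475. -382.  133.]
```

```bash
python3 - <<'E'
import cv2
a=cv2.imread('pics/top0.png')
cv2.imwrite('pics/cr1.png',cv2.resize(a[160:290,310:450],None,fx=5,fy=4.6,interpolation=cv2.INTER_CUBIC)[:600])
cv2.imwrite('pics/cr2.png',cv2.resize(a[170:310,120:260],None,fx=4,fy=4,interpolation=cv2.INTER_CUBIC))
E
```

```text
(no output)
```

View pics/cr1.png

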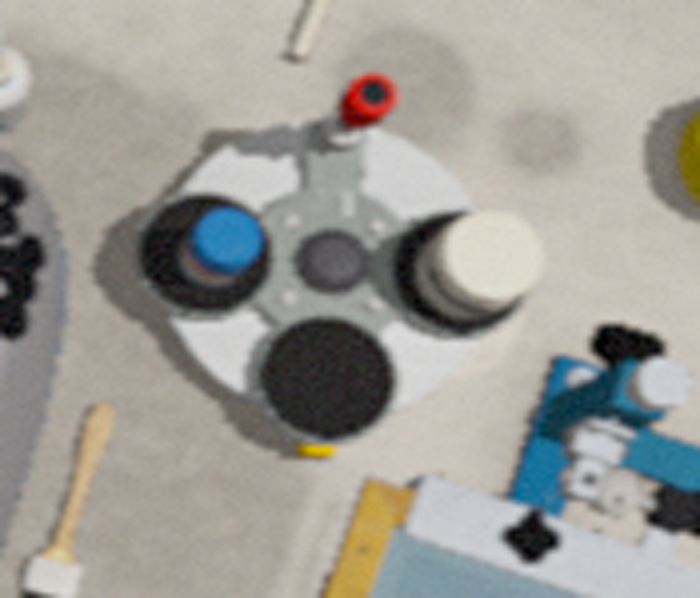

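View pics/cr2.png

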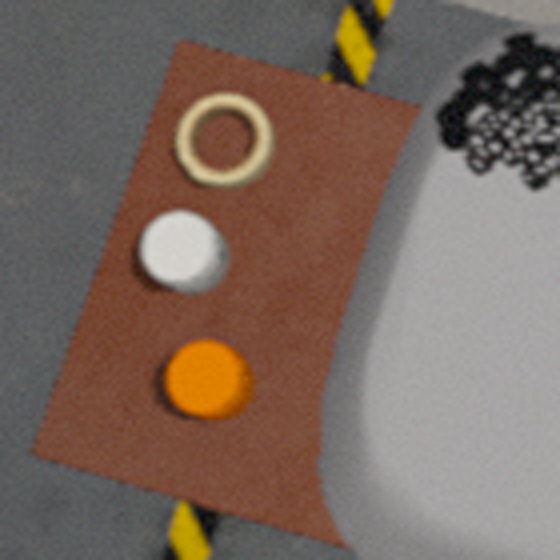

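```bash
python3 - <<'E'
from h import *
def plane(c,u,v,z):
    R=np.asarray(c['R']);t=np.asarray(c['t']);C=-R.T@t
    d=R.T@np.array([(u-c['cx'])/c['fx'],(v-c['cy'])/c['fy'],1.])
    return C+d*(z-C[2])/d[2]
for n in('top','scene'):
    c=np.load(f'pics/{n}0.npz');W=cloud(c);f=c['frame'];hsv=cv2.cvtColor(f,cv2.COLOR_RGB2HSV)
    H,S,V=[hsv[...,i].astype(int) for i in range(3)]
    x,y,z=W[...,0],W[...,1],W[...,2]
    def near(a,b,r): return np.hypot(x-a,y-b)<r
    def rep(name,m,zz):
        m=m.astype(np.uint8)
        k,l,st,ce=cv2.connectedComponentsWithStats(m)
        i=1+np.argmax(st[1:,4]); cs,_=cv2.findContours((l==i).astype(np.uint8),cv2.RETR_EXTERNAL,cv2.CHAIN_APPROX_NONE)
        cs=max(cs,key=cv2.contourArea); P=np.array([plane(c,*p[0],zz) for p in cs]); (cx,cy),r=cv2.minEnclosingCircle(P[:,:2].astype(np.float32))
        A=np.c_[P[:,:2],np.ones(len(P))];b=(P[:,:2]**2).sum(1);s=np.linalg.lstsq(A,b,rcond=None)[0];fc=s[:2]/2
        print(n,name,'px',ce[i].round(1),st[i,4],'zmed',np.nanmedian(z[l==i]).round(1),'cent',plane(c,*ce[i],zz)[:2].round(1),'fit',fc.round(1),'r',round(np.sqrt(s[2]+fc@fc),1))
    rep('whitelid',near(509,361,50)&(S<60)&(z>46)&(V>130),54)
    rep('frontpad',near(497,-250,60)&(V<80)&(z>30)&(z<50),42)
    rep('bluelid',near(566,-175,40)&(S>120)&(H>95)&(H<125)&(z>95),108)
    rep('cream',near(559,-325,45)&(V>150)&(z>95),104)
    rep('knob',near(651,-257,30)&(S>120)&((H<10)|(H>170))&(z>90),125)
    rep('point',near(455,-250,40)&(S>120)&(H>18)&(H<35)&(z>10),28)
    rep('hub',near(571,-254,25)&(V<110)&(z>40),52)
    for zz in (110,130,160,200): 
        m=(z>zz)&(x>330)&(x<750)&(y<330); print(zz,[(int(a),int(b),int(d)) for a,b,d in W[m][::max(1,m.sum()//10)]])
E
```

```text
top whitelid px [164.6 231.5] 250 zmed 54.0 cent [512.7 362.2] fit [512.7 362.1] r 25.0
top frontpad px [374.8 241.8] 523 zmed 41.1 cent [ 496.2 -250.5] fit [ 496.4 -250.5] r 36.6
top bluelid px [355.5 211.2] 134 zmed 107.0 cent [ 571.5 -184.9] fit [ 571.5 -184.8] r 17.4
top cream px [408.5 215.1] 323 zmed 102.8 cent [ 564.  -334.9] fit [ 564.1 -334.8] r 27.7
top knob px [382.8 181.4] 82 zmed 135.7 cent [ 655.4 -260.6] fit [ 656.  -261.2] r 15.0
top point px [372.7 257.3] 16 zmed 25.5 cent [ 452.5 -246.1] fit [ 453.9 -246.6] r 6.6
top hub px [376.2 216.5] 164 zmed 51.2 cent [ 569.7 -254.8] fit [ 569.9 -254.8] r 20.2
110 [(749, -542, 503), (748, -519, 384), (744, -533, 336), (734, -616, 316), (742, -545, 227), (732, -588, 202), (702, -706, 206), (464, -378, 148), (411, -461, 111), (387, -538, 117), (332, -463, 133)]
130 [(749, -542, 503), (747, -530, 399), (738, -568, 370), (731, -601, 346), (744, -581, 256), (721, -671, 278), (732, -584, 193), (704, -703, 198), (458, -400, 160), (396, -627, 194), (332, -466, 133)]
160 [(749, -542, 503), (739, -563, 427), (739, -553, 379), (745, -528,
[... 1084 characters left out ...]
, (404, -459, 116), (352, -458, 133), (378, -508, 112), (370, -533, 111), (331, -616, 110)]
130 [(749, -484, 310), (478, -401, 191), (463, -384, 165), (460, -407, 159), (446, -534, 233), (431, -509, 210), (419, -526, 224), (412, -521, 203), (399, -500, 144), (382, -506, 132), (376, -615, 137)]
160 [(749, -484, 310), (479, -401, 188), (460, -396, 188), (457, -402, 182), (456, -534, 254), (442, -531, 233), (432, -530, 228), (429, -505, 198), (419, -516, 207), (423, -540, 207), (407, -517, 166)]
200 [(749, -484, 310), (461, -536, 267), (446, -533, 244), (444, -530, 230), (440, -530, 224), (432, -534, 228), (421, -519, 222), (429, -542, 223), (419, -531, 219), (414, -517, 203), (414, -536, 200)]
```

```bash
cat >> h.py <<'E'
from scipy.spatial.transform import Rotation as Ro
def Rt(rot): return Ro.from_euler('xyz',rot).as_matrix()
def goto(p,yaw=None):
    s=monitor.read_state(); R=Rt(s['eef_rot']); d=R.T@(np.array(p,float)-s['eef_pos'])/200
    # desired R = Rz(yaw)Rx(-pi/2)
    tr=0
    if yaw is not None:
        D=R.T@Ro.from_euler('xyz',[-np.pi/2,0,yaw]).as_matrix(); rv=Ro.from_matrix(D).as_rotvec(); tr=rv[1]/np.pi; print('rv',rv.round(4))
    print('t',round(s['clock'],2),'pos',s['eef_pos'].round(1),'rot',s['eef_rot'].round(3),'F',s['wrist_force'].round(1),'gap',round(s['finger_gap'],1)); print('tx,ty,tz',d.round(3),'turn',round(tr,4))
def wcloud(c,pos,rot):
    z=np.asarray(c['range_z'],float); v,u=np.mgrid[:z.shape[0],:z.shape[1]]
    P=np.stack([(u-c['cx'])/c['fx']*z,(v-c['cy'])/c['fy']*z,z],-1)
    M=np.asarray(c['mount']); T=P@M[:3,:3].T+M[:3,3]; W=T@Rt(rot).T+pos; W[z==0]=np.nan; return W
def wplane(c,pos,rot,u,v,zz):
    M=np.asarray(c['mount']); R=Rt(rot); C=R@M[:3,3]+pos; d=R@M[:3,:3]@np.array([(u-c['cx'])/c['fx'],(v-c['cy'])/c['fy'],1.])
    return C+d*(zz-C[2])/d[2]
E
python3 - <<'E'
from h import *
c=np.load('pics/wrist0.npz'); print(c['mount'].round(3)); goto([512,361,205],-0.25)
E
```

```text
[[-0.0000e+00  9.5700e-01  2.8900e-01 -8.5393e+01]
 [-0.0000e+00 -2.8900e-01  9.5700e-01 -1.7815e+02]
 [ 1.0000e+00  0.0000e+00  1.0000e-03  2.2400e-01]
 [ 0.0000e+00  0.0000e+00  0.0000e+00  1.0000e+00]]
rv [ 0.0008  0.0002 -0.    ]
t 0.15 pos [135.9 532.8 205. ] rot [-1.572  0.    -0.25 ] F [ 0.6 -0.8 -0.5] gap 93.9
tx,ty,tz [ 2.034  0.    -0.367] turn 0.0001
```

```bash
python3 -m creep '[{"tx":0.25,"ty":0,"tz":-0.06,"turn":0,"fingers":94},{"tx":0.5,"ty":0,"tz":-0.12,"turn":0,"fingers":94},{"tx":0.75,"ty":0,"tz":-0.18,"turn":0,"fingers":94},{"tx":1,"ty":0,"tz":-0.24,"turn":0,"fingers":94},{"tx":1,"ty":0,"tz":-0.24,"turn":0,"fingers":94},{"tx":1,"ty":0,"tz":-0.24,"turn":0,"fingers":94}]'
python3 -m creep '[{"tx":0.2,"ty":0,"tz":-0.06,"turn":0,"fingers":94},{"tx":0.4,"ty":0,"tz":-0.12,"turn":0,"fingers":94},{"tx":0.5,"ty":0,"tz":-0.12,"turn":0,"fingers":94},{"tx":0.5,"ty":0,"tz":-0.12,"turn":0,"fingers":94},{"tx":0.5,"ty":0,"tz":-0.12,"turn":0,"fingers":94}]'
python3 - <<'E'
from h import *
c=grab('wrist','w1'); goto([512,361,205],-0.25)
E
```

```text
clock: 0.75
eef_pos: [318.7, 436.1, 204.8]
eef_rot: [-1.572, 0.0, -0.252]
wrist_force: [-1.3, -0.5, -1.2]
finger_gap: 93.9
clock: 1.25
eef_pos: [408.4, 388.8, 204.5]
eef_rot: [-1.572, 0.001, -0.251]
wrist_force: [0.3, 0.4, 0.5]
finger_gap: 94.4
rv [ 0.0015 -0.0007 -0.0008]
t 1.3 pos [408.2 388.9 204.7] rot [-1.572e+00  1.000e-03 -2.510e-01] F [-0.6  1.2  0. ] gap 94.3
tx,ty,tz [ 0.538 -0.002 -0.006] turn -0.0002
```

View pics/w1.png

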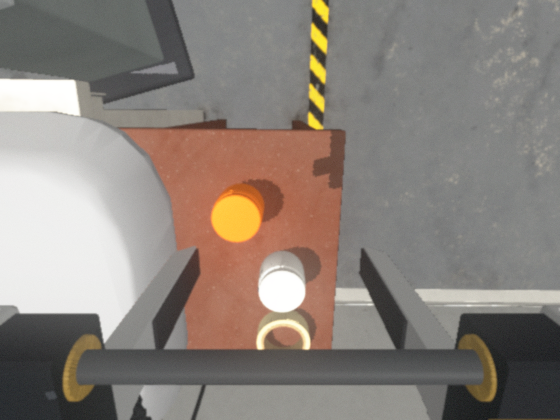

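The white pot's lid is at about (282,289), with the orange look-alike at (238,216) and the tape at (284,337). White body, white lid and grey band fit the target, so I'll confirm it in a crop and measure it.

```bash
cat >> h.py <<'E'
def wfit(c,pos,rot,m,zz,name=''):
    k,l,st,ce=cv2.connectedComponentsWithStats(m.astype(np.uint8)); i=1+np.argmax(st[1:,4])
    cs,_=cv2.findContours((l==i).astype(np.uint8),cv2.RETR_EXTERNAL,cv2.CHAIN_APPROX_NONE); cs=max(cs,key=cv2.contourArea)
    P=np.array([wplane(c,pos,rot,*p[0],zz) for p in cs])[:,:2]
    s=np.linalg.lstsq(np.c_[P,np.ones(len(P))],(P**2).sum(1),rcond=None)[0];fc=s[:2]/2
    print(name,'px',ce[i].round(1),st[i,4],'cent',wplane(c,pos,rot,*ce[i],zz)[:2].round(1),'fit',fc.round(1),'r',round(np.sqrt(s[2]+fc@fc),1)); return fc
E
python3 - <<'E'
from h import *
c=np.load('pics/w1.npz'); W=wcloud(c,c['pos'],c['rot']); f=c['frame']; hsv=cv2.cvtColor(f,cv2.COLOR_RGB2HSV); z=W[...,2]
print(W[289,282].round(1),W[216,238].round(1),np.nanmedian(z[140:180,220:300]))
m=(np.hypot(W[...,0]-512,W[...,1]-361)<45)&(z>49)&(hsv[...,1]<60)
print(np.nanmedian(z[m])); p=wfit(c,c['pos'],c['rot'],m,54,'lid'); goto([p[0],p[1],100],-0.25)
cv2.imwrite('pics/cw1.png',cv2.resize(f[180:350,200:340,::-1],None,fx=3.5,fy=3.5,interpolation=cv2.INTER_CUBIC))
E
```

```text
[509.6 366.1  54.1] [416.5 343.   54.3] -1.7146896743630862
53.21212522900444
lid px [281.8 290.2] 1529 cent [511.1 365.4] fit [511.6 365.3] r 25.4
rv [ 0.0015 -0.0007 -0.0008]
t 1.3 pos [408.2 388.9 204.7] rot [-1.572e+00  1.000e-03 -2.510e-01] F [-0.6  1.2  0. ] gap 94.3
tx,ty,tz [0.531 0.523 0.015] turn -0.0002
```

View pics/cw1.png

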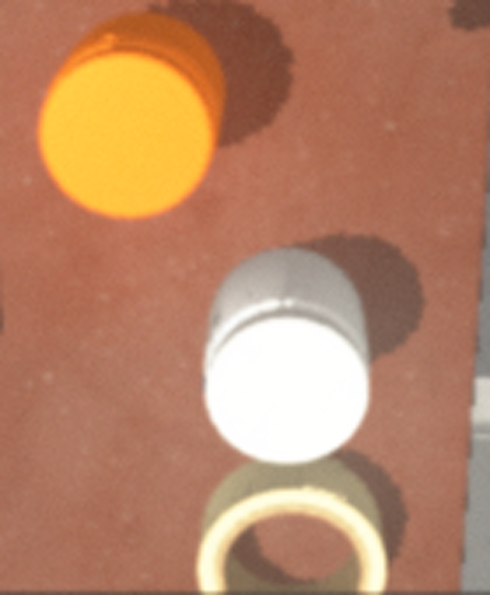

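```bash
python3 -m creep '[{"tx":0.2,"ty":0,"tz":0.005,"turn":0,"fingers":94},{"tx":0.4,"ty":0.1,"tz":0.01,"turn":0,"fingers":94},{"tx":0.53,"ty":0.25,"tz":0.013,"turn":0,"fingers":94},{"tx":0.53,"ty":0.45,"tz":0.013,"turn":0,"fingers":94},{"tx":0.53,"ty":0.6,"tz":0.013,"turn":0,"fingers":94},{"tx":0.53,"ty":0.65,"tz":0.013,"turn":0,"fingers":94},{"tx":0.53,"ty":0.65,"tz":0.013,"turn":0,"fingers":94}]'
python3 - <<'E'
from h import *
goto([511.6,364,9],-0.25)
E
```

```text
clock: 2.0
eef_pos: [510.1, 365.6, 74.0]
eef_rot: [-1.574, 0.002, -0.249]
wrist_force: [0.1, -0.3, -0.0]
finger_gap: 94.1
rv [ 0.0027  0.0007 -0.0021]
t 2.0 pos [510.1 365.6  74. ] rot [-1.574  0.002 -0.249] F [ 0.1 -0.3 -0. ] gap 94.1
tx,ty,tz [ 0.01   0.325 -0.005] turn 0.0002
```

```bash
python3 -m creep '[{"tx":0.01,"ty":0.1,"tz":-0.005,"turn":0,"fingers":94},{"tx":0.01,"ty":0.2,"tz":-0.005,"turn":0,"fingers":94},{"tx":0.01,"ty":0.28,"tz":-0.005,"turn":0,"fingers":94},{"tx":0.01,"ty":0.32,"tz":-0.005,"turn":0,"fingers":94},{"tx":0.01,"ty":0.325,"tz":-0.005,"turn":0,"fingers":94},{"tx":0.01,"ty":0.325,"tz":-0.005,"turn":0,"fingers":94}]' 25
python3 -m creep '[{"tx":0,"ty":0,"tz":0,"turn":0,"fingers":70},{"tx":0,"ty":0,"tz":0,"turn":0,"fingers":60},{"tx":0,"ty":0,"tz":0,"turn":0,"fingers":50},{"tx":0,"ty":0,"tz":0,"turn":0,"fingers":45},{"tx":0,"ty":0,"tz":0,"turn":0,"fingers":45},{"tx":0,"ty":0,"tz":0,"turn":0,"fingers":45},{"tx":0,"ty":0,"tz":0,"turn":0,"fingers":45},{"tx":0,"ty":0,"tz":0,"turn":0,"fingers":45}]' 25
python3 - <<'E'
from h import *
c=grab('wrist','w2'); goto([497,-252,200],-0.06)
E
```

```text
clock: 2.6
eef_pos: [511.9, 364.4, 9.9]
eef_rot: [-1.573, 0.001, -0.249]
wrist_force: [0.2, -0.4, 0.3]
finger_gap: 93.8
clock: 3.4
eef_pos: [512.0, 364.4, 9.9]
eef_rot: [-1.573, 0.001, -0.249]
wrist_force: [0.9, -0.2, 1.2]
finger_gap: 53.6
rv [ 0.0018 -0.1892 -0.0015]
t 3.45 pos [512.  364.4   9.9] rot [-1.573e+00  1.000e-03 -2.490e-01] F [-0.   0.4  1.4] gap 53.5
tx,ty,tz [ 0.686 -0.945 -3.007] turn -0.0602
```

View pics/w2.png

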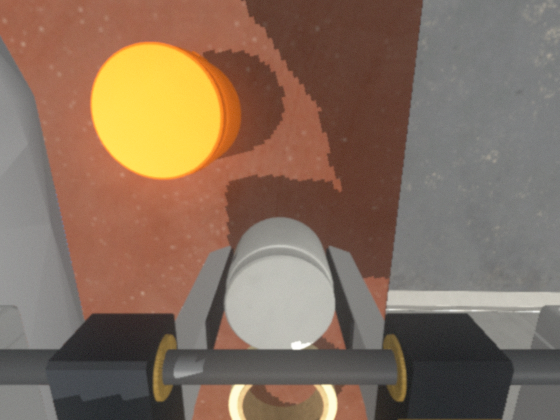

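```bash
python3 -m creep '[{"tx":0,"ty":-0.1,"tz":0,"turn":0,"fingers":45},{"tx":0,"ty":-0.25,"tz":0,"turn":0,"fingers":45},{"tx":0,"ty":-0.45,"tz":0,"turn":0,"fingers":45},{"tx":0,"ty":-0.65,"tz":-0.05,"turn":0,"fingers":45},{"tx":0,"ty":-0.8,"tz":-0.2,"turn":0,"fingers":45},{"tx":0,"ty":-0.9,"tz":-0.4,"turn":0,"fingers":45},{"tx":0,"ty":-1,"tz":-0.6,"turn":0,"fingers":45},{"tx":0,"ty":-1,"tz":-0.8,"turn":0,"fingers":45},{"tx":0,"ty":-1,"tz":-0.95,"turn":0,"fingers":45},{"tx":0,"ty":-1,"tz":-1,"turn":0,"fingers":45},{"tx":0,"ty":-1,"tz":-1,"turn":0,"fingers":45}]'
python3 -m creep '[{"tx":0.02,"ty":0,"tz":-0.1,"turn":0,"fingers":45},{"tx":0.04,"ty":-0.03,"tz":-0.25,"turn":0,"fingers":45},{"tx":0.08,"ty":-0.06,"tz":-0.45,"turn":0,"fingers":45},{"tx":0.12,"ty":-0.1,"tz":-0.65,"turn":0,"fingers":45},{"tx":0.16,"ty":-0.1,"tz":-0.85,"turn":0,"fingers":45},{"tx":0.2,"ty":-0.1,"tz":-0.95,"turn":0,"fingers":45},{"tx":0.2,"ty":-0.1,"tz":-1,"turn":0,"fingers":45},{"tx":0.2,"ty":-0.1,"tz":-1,"turn":0,"fingers":45}]'
python3 - <<'E'
from h import *
goto([440,-110,230],-0.25)
E
```

```text
clock: 4.55
eef_pos: [463.0, 170.2, 210.5]
eef_rot: [-1.572, 0.001, -0.251]
wrist_force: [0.1, -0.2, -0.6]
finger_gap: 53.8
clock: 5.35
eef_pos: [452.4, -33.3, 230.6]
eef_rot: [-1.572, 0.002, -0.251]
wrist_force: [0.2, 0.1, -0.9]
finger_gap: 53.7
rv [ 0.0016 -0.0013 -0.0017]
t 5.35 pos [452.4 -33.3 230.6] rot [-1.572  0.002 -0.251] F [ 0.2  0.1 -0.9] gap 53.7
tx,ty,tz [ 0.036  0.003 -0.387] turn -0.0004
```

```bash
python3 -m creep '[{"tx":0.01,"ty":0,"tz":-0.1,"turn":0,"fingers":45},{"tx":0.03,"ty":0,"tz":-0.25,"turn":0,"fingers":45},{"tx":0.036,"ty":0,"tz":-0.36,"turn":0,"fingers":45},{"tx":0.036,"ty":0,"tz":-0.387,"turn":0,"fingers":45},{"tx":0.036,"ty":0,"tz":-0.387,"turn":0,"fingers":45},{"tx":0.036,"ty":0,"tz":-0.387,"turn":0,"fingers":45}]'
python3 - <<'E'
from h import *
c=grab('wrist','w3')
E
```

```text
clock: 5.95
eef_pos: [440.4, -108.8, 230.6]
eef_rot: [-1.572, 0.002, -0.25]
wrist_force: [0.7, 0.4, -1.9]
finger_gap: 53.6
```

View pics/w3.png

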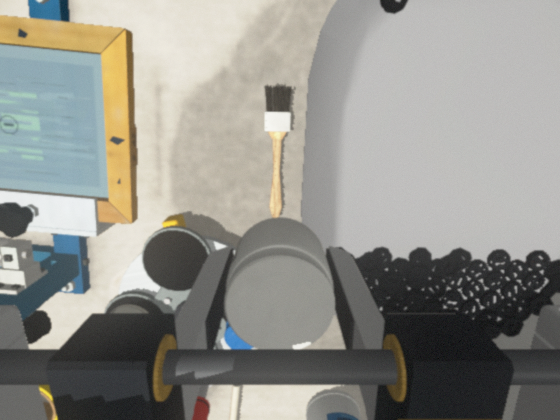

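```bash
python3 - <<'E'
from h import *
c=np.load('pics/w3.npz'); pos,rot=c['pos'],c['rot'];W=wcloud(c,pos,rot); f=c['frame']; hsv=cv2.cvtColor(f,cv2.COLOR_RGB2HSV); z=W[...,2]; H,S,V=[hsv[...,i].astype(int) for i in range(3)]
print(W[260,176].round(1), W[285,280].round(1))
near=np.hypot(W[...,0]-497,W[...,1]+252)<60
m=near&(V<95)&(z>30)&(z<52)
p=wfit(c,pos,rot,m,42,'pad')
m=(np.hypot(W[...,0]-455,W[...,1]+250)<40)&(S>150)&(H>18)&(H<32)&(z>15)
wfit(c,pos,rot,m,28,'pointer')
# held lid: depth region
lid=np.zeros(z.shape,bool); lid[215:350,215:345]=True
L=lid&(S<40); hz=z[250:320,260:300]; print('lidz',np.nanpercentile(hz,[5,50,95]).round(1), pos)
T=(W-pos)@Rt(rot)
zl=np.nanmedian(z[275:310,260:300]); m=lid&(abs(z-zl)<4)
fc=wfit(c,pos,rot,m,zl,'heldlid'); print('in tool', (Rt(rot).T@(np.array([*fc,zl])-pos)).round(1))
a=cv2.resize(f[200:340,90:350,::-1],None,fx=3,fy=3); cv2.imwrite('pics/cw3.png',a)
E
```

```text
[ 494.5 -250.6   40.1] [ 431.  -105.7  274.5]
pad px [174.5 259.5] 2841 cent [ 492.8 -251.3] fit [ 494.  -251.4] r 37.3
pointer px [170.3 222.6] 83 cent [ 450.9 -246.3] fit [ 451.2 -246.4] r 6.4
lidz [269.6 274.1 275.1] [ 440.43908628 -108.78908461  230.64528728]
heldlid px [278.2 301.7] 8731 cent [ 439.2 -108.6] fit [ 440.1 -109.3] r 25.7
in tool [ -0.3 -43.6  -0.6]
```

View pics/cw3.png

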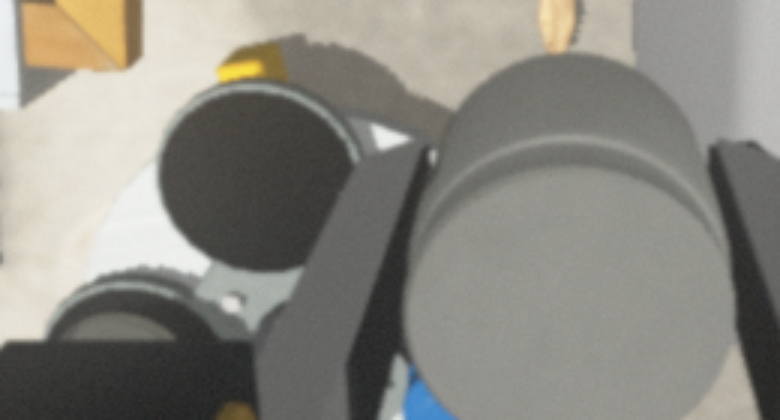

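```bash
python3 - <<'E'
from h import *
from scipy.optimize import least_squares
c=np.load('pics/w3.npz'); pos,rot=c['pos'],c['rot'];W=wcloud(c,pos,rot); f=c['frame']; hsv=cv2.cvtColor(f,cv2.COLOR_RGB2HSV); z=W[...,2]; V=hsv[...,2].astype(int)
m=(np.hypot(W[...,0]-497,W[...,1]+252)<60)&(V<95)&(z>30)&(z<52)
k,l,st,ce=cv2.connectedComponentsWithStats(m.astype(np.uint8)); i=1+np.argmax(st[1:,4])
cs,_=cv2.findContours((l==i).astype(np.uint8),cv2.RETR_EXTERNAL,cv2.CHAIN_APPROX_NONE); cs=max(cs,key=cv2.contourArea)[:,0]
for cut in (400,205,200):
    q=cs[(cs[:,0]<cut)]
    P=np.array([wplane(c,pos,rot,*p,42) for p in q])[:,:2]
    r=least_squares(lambda s:np.hypot(P[:,0]-s[0],P[:,1]-s[1])-s[2],[496,-251,38],loss='soft_l1',f_scale=.7); print(cut,r.x.round(2),np.abs(r.fun).mean().round(2))
E
```

```text
400 [ 494.72 -250.6    37.89] 1.25
205 [ 494.7  -250.69   37.84] 1.26
200 [ 494.84 -250.51   37.96] 0.93
```

```bash
python3 -m creep '[{"tx":0.06,"ty":0,"tz":-0.08,"turn":0,"fingers":45},{"tx":0.16,"ty":0.05,"tz":-0.22,"turn":0,"fingers":45},{"tx":0.28,"ty":0.1,"tz":-0.4,"turn":0,"fingers":45},{"tx":0.38,"ty":0.2,"tz":-0.54,"turn":0,"fingers":45},{"tx":0.44,"ty":0.35,"tz":-0.617,"turn":0,"fingers":45},{"tx":0.44,"ty":0.55,"tz":-0.617,"turn":0,"fingers":45},{"tx":0.44,"ty":0.7,"tz":-0.617,"turn":0,"fingers":45},{"tx":0.44,"ty":0.76,"tz":-0.617,"turn":0,"fingers":45},{"tx":0.44,"ty":0.78,"tz":-0.617,"turn":0,"fingers":45},{"tx":0.44,"ty":0.78,"tz":-0.617,"turn":0,"fingers":45}]'
python3 - <<'E'
from h import *
c=grab('scene','s1');c=grab('top','t1');c=grab('wrist','w4'); goto([495,-250,53],-0.25)
a=cv2.imread('pics/s1.png')[170:330,310:490];b=cv2.imread('pics/w4.png')
cv2.imwrite('pics/cs1.png',cv2.resize(a,None,fx=3.7,fy=3.7,interpolation=cv2.INTER_CUBIC))
E
```

```text
clock: 7.0
eef_pos: [495.5, -250.1, 75.6]
eef_rot: [-1.573, 0.001, -0.249]
wrist_force: [-0.1, 0.2, -0.8]
finger_gap: 53.9
rv [0.0021 0.0002 0.0006]
t 7.15 pos [ 495.6 -250.5   76.2] rot [-1.573e+00 -1.000e-03 -2.500e-01] F [-0.   0.1 -0.7] gap 53.8
tx,ty,tz [-0.003  0.116  0.002] turn 0.0001
```

View pics/cs1.png

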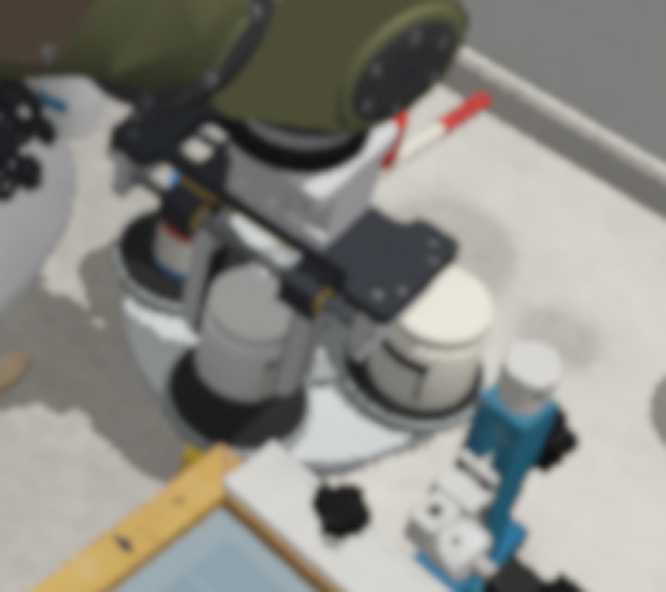

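View pics/w4.png

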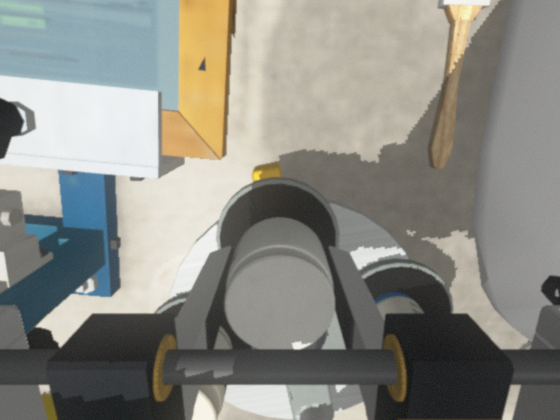

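```bash
python3 - <<'E'
from h import *
from scipy.optimize import least_squares
c=np.load('pics/w4.npz'); pos,rot=c['pos'],c['rot'];W=wcloud(c,pos,rot); f=c['frame']; g=cv2.cvtColor(f,cv2.COLOR_RGB2GRAY)
e=cv2.Canny(g,60,120)
# black pad outer edge: scan from outside along rays in world plane z=42 to find bright->dark transition
R=Rt(rot);M=c['mount']
def proj(X):
    T=R.T@(np.array(X)-pos); C=M[:3,:3].T@(T-M[:3,3]); return c['fx']*C[0]/C[2]+c['cx'],c['fy']*C[1]/C[2]+c['cy']
P=[]
for a in np.arange(95,265,4):
    th=np.deg2rad(a)-.25
    best=None
    rr=np.arange(31,48,.5); vals=[]
    for r in rr:
        u,v=proj([495+r*np.cos(th),-250.5+r*np.sin(th),42]); vals.append(cv2.getRectSubPix(g,(1,1),(u,v))[0,0])
    vals=np.array(vals,int); i=np.argmax(vals>75)
    if a%12==11: print(a,vals[::3])
    if i>0: P.append([495+rr[i]*np.cos(th),-250.5+rr[i]*np.sin(th)])
P=np.array(P)
r=least_squares(lambda s:np.hypot(P[:,0]-s[0],P[:,1]-s[1])-s[2],[496,-251,38],loss='soft_l1',f_scale=.5); print(len(P),r.x.round(2),np.abs(r.fun).mean())
r=least_squares(lambda s:np.hypot(P[:,0]-s[0],P[:,1]-s[1])-37.8,[496,-251],loss='soft_l1',f_scale=.5); print(r.x.round(2),np.abs(r.fun).mean())
E
```

```text
95 [ 48  45  47  47  50  78 105 126 131 133 133 134]
107 [ 46  45  46  46  49  83 102 128 134 135 135 134]
119 [ 43  44  42  44  45  75 100 118 134 136 136 128]
131 [ 42  43  43  45  43  77  97  92  99 107 108 108]
143 [ 44  45  43  45  46  70  99  90 101 105 104 103]
155 [ 47  45  44  48  48  72 101  92  95 108 108 110]
167 [ 46  50  48  51  54  69 101  93  90 105 107 109]
179 [ 50  53  54  55  56  64 101  99  97 119 116 112]
191 [ 56  54  57  58  60  65 100 103  99 129 129 128]
203 [ 60  60  62  65  62  66 104 107 125 209 216 223]
215 [ 63  68  70  73  74  82 161 174 151 221 226 226]
227 [ 70  73  76  75  78  81 161 181 172 226 225 226]
239 [ 75  71  74  78  78  78 134 182 190 226 226 226]
251 [ 72  73  75  78  78  79 133 180 173 225 232 232]
263 [ 72  77  77  77  77  78 122 184 223 239 242 236]
43 [ 492.15 -247.81   35.5 ] 0.7349172965602547
[ 494.42 -249.21] 1.1019985628121267
```

```bash
python3 -m creep '[{"tx":-0.002,"ty":0.04,"tz":0,"turn":0,"fingers":45},{"tx":-0.002,"ty":0.08,"tz":0,"turn":0,"fingers":45},{"tx":-0.002,"ty":0.1,"tz":0,"turn":0,"fingers":45},{"tx":-0.002,"ty":0.11,"tz":0,"turn":0,"fingers":45},{"tx":-0.002,"ty":0.115,"tz":0,"turn":0,"fingers":45},{"tx":-0.002,"ty":0.115,"tz":0,"turn":0,"fingers":45},{"tx":-0.002,"ty":0.115,"tz":0,"turn":0,"fingers":45}]'
```

```text
clock: 7.85
eef_pos: [495.3, -250.5, 53.4]
eef_rot: [-1.573, -0.001, -0.25]
wrist_force: [-0.8, -0.2, -1.8]
finger_gap: 53.5
```

```bash
python3 -m creep '[{"tx":0,"ty":0.004,"tz":0,"turn":0,"fingers":45},{"tx":0,"ty":0.005,"tz":0,"turn":0,"fingers":45},{"tx":0,"ty":0.005,"tz":0,"turn":0,"fingers":45}]'
```

```text
clock: 8.15
eef_pos: [495.3, -250.5, 52.5]
eef_rot: [-1.573, -0.001, -0.25]
wrist_force: [-0.5, 0.4, -1.9]
finger_gap: 53.6
```

```bash
python3 -m creep '[{"tx":0,"ty":0.004,"tz":0,"turn":0,"fingers":45},{"tx":0,"ty":0.007,"tz":0,"turn":0,"fingers":45},{"tx":0,"ty":0.007,"tz":0,"turn":0,"fingers":45}]'
```

```text
clock: 8.45
eef_pos: [495.4, -250.7, 52.3]
eef_rot: [-1.573, -0.002, -0.25]
wrist_force: [-6.5, 1.9, 14.1]
finger_gap: 54.0
```

```bash
python3 -m creep '[{"tx":0,"ty":-0.002,"tz":0,"turn":0,"fingers":45},{"tx":0,"ty":-0.002,"tz":0,"turn":0,"fingers":56},{"tx":0,"ty":-0.002,"tz":0,"turn":0,"fingers":60},{"tx":0,"ty":-0.002,"tz":0,"turn":0,"fingers":66},{"tx":0,"ty":-0.002,"tz":0,"turn":0,"fingers":72},{"tx":0,"ty":-0.002,"tz":0,"turn":0,"fingers":74},{"tx":0,"ty":-0.002,"tz":0,"turn":0,"fingers":74}]'
python3 -m creep '[{"tx":0,"ty":-0.05,"tz":0,"turn":0,"fingers":74},{"tx":0,"ty":-0.15,"tz":0,"turn":0,"fingers":74},{"tx":0,"ty":-0.35,"tz":0,"turn":0,"fingers":74},{"tx":-0.1,"ty":-0.55,"tz":0,"turn":0,"fingers":74},{"tx":-0.3,"ty":-0.75,"tz":0,"turn":0,"fingers":74},{"tx":-0.4,"ty":-0.85,"tz":0,"turn":0,"fingers":74},{"tx":-0.4,"ty":-0.85,"tz":0,"turn":0,"fingers":74},{"tx":-0.4,"ty":-0.85,"tz":0,"turn":0,"fingers":74}]'
python3 - <<'E'
from h import *
c=grab('wrist','w5');grab('scene','s2');grab('top','t2'); goto([655,-262,150],-0.25)
a=cv2.imread('pics/s2.png')[170:330,310:490]
cv2.imwrite('pics/cs2.png',cv2.resize(a,None,fx=3.7,fy=3.7,interpolation=cv2.INTER_CUBIC))
E
```

```text
clock: 9.15
eef_pos: [495.4, -250.7, 52.6]
eef_rot: [-1.573, -0.001, -0.25]
wrist_force: [-0.8, 0.1, 0.2]
finger_gap: 74.3
clock: 9.95
eef_pos: [417.9, -230.6, 223.3]
eef_rot: [-1.574, -0.003, -0.25]
wrist_force: [-0.1, 0.5, -0.9]
finger_gap: 74.0
rv [ 0.0019  0.0006 -0.0003]
t 10.1 pos [ 418.  -230.4  221.5] rot [-1.573  0.    -0.249] F [-0.3  0.5 -0.2] gap 73.8
tx,ty,tz [1.188 0.357 0.14 ] turn 0.0002
```

View pics/w5.png

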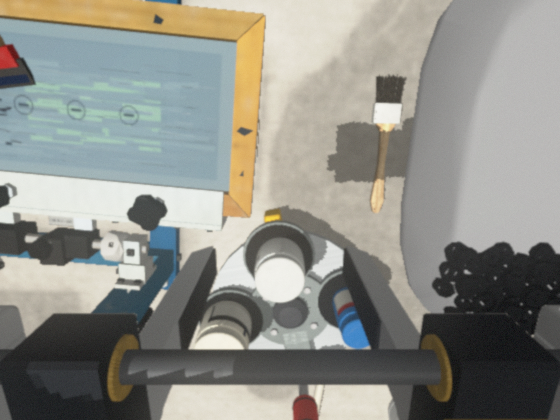

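View pics/cs2.png

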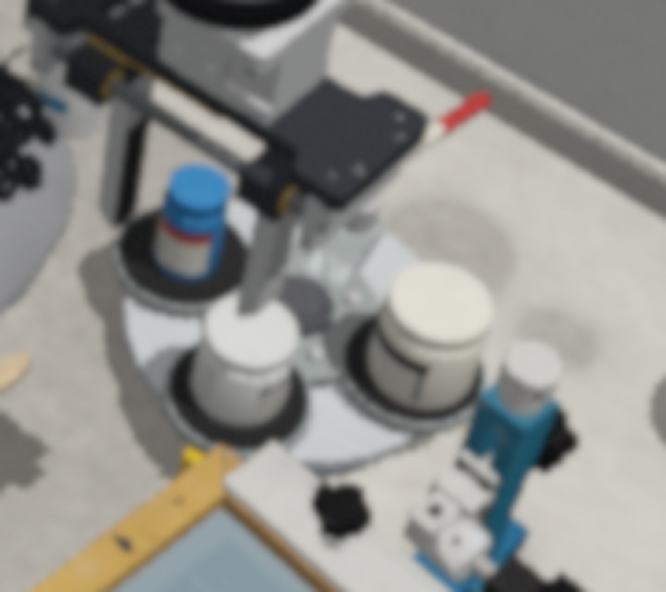

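```bash
python3 - <<'E'
from h import *
c=np.load('pics/w5.npz'); pos,rot=c['pos'],c['rot'];W=wcloud(c,pos,rot); f=c['frame']; hsv=cv2.cvtColor(f,cv2.COLOR_RGB2HSV); z=W[...,2]; H,S,V=[hsv[...,i].astype(int) for i in range(3)]
m=(np.hypot(W[...,0]-495,W[...,1]+250)<45)&(z>92)&(z<110); print(np.median(z[m])); wfit(c,pos,rot,m,97,'lid')
m=(np.hypot(W[...,0]-568,W[...,1]+256)<28)&(z>47)&(V<110)&(z<60)&(S<60); print(np.median(z[m]));wfit(c,pos,rot,m,52,'hub')
m=(np.hypot(W[...,0]-655,W[...,1]+262)<45)&(z>80)&(S>140); print(np.nanpercentile(z[m],[5,50,95]));wfit(c,pos,rot,m,138,'knob')
m=(np.hypot(W[...,0]-455,W[...,1]+250)<40)&(S>150)&(H>18)&(H<32)&(z>20)
wfit(c,pos,rot,m,28,'pointer')
E
```

```text
95.7456113495991
lid px [279.5 278.9] 1809 cent [ 494.6 -249.9] fit [ 495.1 -250. ] r 25.2
52.368419043165986
hub px [290.2 314.3] 656 cent [ 567.4 -255.2] fit [ 567.3 -255.2] r 18.3
[106.70661884 115.08096599 125.68515661]
knob px [297.4 409.3] 109 cent [ 618.7 -262.8] fit [ 619.2 -262.6] r 7.8
pointer px [271.9 217.3] 91 cent [ 450.7 -248. ] fit [ 450.8 -248. ] r 6.6
```

```bash
python3 -m creep '[{"tx":0.1,"ty":-0.1,"tz":0.02,"turn":0,"fingers":70},{"tx":0.25,"ty":-0.14,"tz":0.05,"turn":0,"fingers":70},{"tx":0.45,"ty":-0.14,"tz":0.09,"turn":0,"fingers":70},{"tx":0.62,"ty":-0.14,"tz":0.12,"turn":0,"fingers":70},{"tx":0.7,"ty":-0.14,"tz":0.13,"turn":0,"fingers":70},{"tx":0.7,"ty":-0.14,"tz":0.13,"turn":0,"fingers":70},{"tx":0.7,"ty":-0.14,"tz":0.13,"turn":0,"fingers":70}]'
python3 - <<'E'
from h import *
c=grab('wrist','w6'); pos,rot=monitor.read_state()['eef_pos'],monitor.read_state()['eef_rot']
W=wcloud(c,pos,rot); f=c['frame']; hsv=cv2.cvtColor(f,cv2.COLOR_RGB2HSV); z=W[...,2]; H,S,V=[hsv[...,i].astype(int) for i in range(3)]
near=np.hypot(W[...,0]-655,W[...,1]+262)<45
m=near&(z>80)&(S>140); print(np.nanpercentile(z[m],[5,50,95])); wfit(c,pos,rot,m,138,'knobred')
m=near&(z>132)&(z<146); wfit(c,pos,rot,m,138,'knobtop')
goto([655,-261,150],-0.25)
E
```

```text
clock: 10.8
eef_pos: [559.7, -239.5, 248.0]
eef_rot: [-1.572, 0.002, -0.249]
wrist_force: [-0.2, -0.4, 0.0]
finger_gap: 69.7
[135.45054249 137.08626851 138.20501639]
knobred px [280.9 301.7] 272 cent [ 651.7 -261.2] fit [ 653.4 -261.6] r 12.6
knobtop px [281.3 302.3] 583 cent [ 652.5 -261. ] fit [ 652.6 -261.1] r 13.8
rv [ 0.0017  0.0005 -0.0016]
t 10.85 pos [ 559.5 -239.6  248.6] rot [-1.572  0.002 -0.249] F [-0.5  0.4  0.4] gap 69.7
tx,ty,tz [0.49  0.492 0.015] turn 0.0002
```

View pics/w6.png

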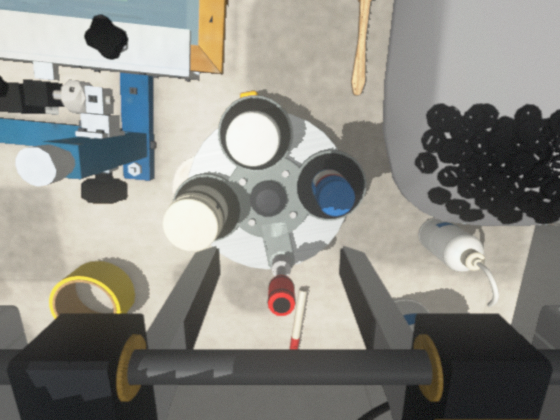

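```bash
python3 - <<'E'
from h import *
c=np.load('pics/w6.npz'); pos,rot=c['pos'],c['rot']
W=wcloud(c,pos,rot); f=c['frame']; hsv=cv2.cvtColor(f,cv2.COLOR_RGB2HSV); z=W[...,2]; H,S,V=[hsv[...,i].astype(int) for i in range(3)]
r=lambda x,y:np.hypot(W[...,0]-x,W[...,1]-y)
m=(r(568,-256)<28)&(z>47)&(V<115)&(z<60); hub=wfit(c,pos,rot,m,52,'hub'); print(np.nanmedian(z[m]))
m=(r(495,-250)<45)&(z>92)&(z<110); wl=wfit(c,pos,rot,m,97,'white')
m=(r(568,-185)<28)&(z>103)&(z<116); bl=wfit(c,pos,rot,m,108,'blue')
m=(r(563,-332)<40)&(z>98)&(z<112); bb=wfit(c,pos,rot,m,104,'black')
k=np.array([652.6,-261.1])
for n,p in (('k',k),('w',wl),('bl',bl),('bb',bb)): d=p-hub; print(n,np.hypot(*d).round(1),np.arctan2(d[1],d[0]).round(3))
for yw in(-.06,-.07,-.08):
    ax=k-85*np.array([np.cos(yw),np.sin(yw)]); print('axis',yw,ax.round(1),'end',(ax+85*np.array([-np.sin(yw),np.cos(yw)])).round(1))
E
```

```text
hub px [268.2 199.2] 802 cent [ 569.4 -255. ] fit [ 569.2 -255.5] r 18.9
52.092447797244745
white px [252.1 138.6] 2229 cent [ 496.2 -250.2] fit [ 496.7 -250.3] r 25.1
blue px [336.1 197.6] 1036 cent [ 570.4 -184.6] fit [ 570.7 -184.6] r 17.7
black px [190.4 224.1] 2342 cent [ 562.5 -333.3] fit [ 563.1 -333.4] r 28.2
k 83.6 -0.067
w 72.6 3.071
bl 70.9 1.55
bb 78.2 -1.648
axis -0.06 [ 567.8 -256. ] end [ 572.8 -171.2]
axis -0.07 [ 567.8 -255.2] end [ 573.8 -170.4]
axis -0.08 [ 567.9 -254.3] end [ 574.7 -169.6]
```

```bash
python3 -m creep '[{"tx":0.12,"ty":0,"tz":0.003,"turn":0,"fingers":70},{"tx":0.3,"ty":0,"tz":0.007,"turn":0,"fingers":70},{"tx":0.44,"ty":0.05,"tz":0.011,"turn":0,"fingers":70},{"tx":0.48,"ty":0.2,"tz":0.011,"turn":0,"fingers":70},{"tx":0.48,"ty":0.4,"tz":0.011,"turn":0,"fingers":70},{"tx":0.48,"ty":0.46,"tz":0.011,"turn":0,"fingers":70},{"tx":0.48,"ty":0.46,"tz":0.011,"turn":0,"fingers":70}]'
python3 - <<'E'
from h import *
goto([652.9,-261.2,100],-0.25)
E
```

```text
clock: 11.55
eef_pos: [651.8, -261.2, 155.5]
eef_rot: [-1.572, 0.004, -0.25]
wrist_force: [0.2, -0.3, 0.7]
finger_gap: 70.1
rv [ 0.0012  0.0002 -0.0044]
t 11.55 pos [ 651.8 -261.2  155.5] rot [-1.572  0.004 -0.25 ] F [ 0.2 -0.3  0.7] gap 70.1
tx,ty,tz [0.007 0.277 0.002] turn 0.0001
```

```bash
python3 -m creep '[{"tx":0.005,"ty":0.07,"tz":0.001,"turn":0,"fingers":70},{"tx":0.007,"ty":0.17,"tz":0.001,"turn":0,"fingers":70},{"tx":0.007,"ty":0.25,"tz":0.001,"turn":0,"fingers":70},{"tx":0.007,"ty":0.275,"tz":0.001,"turn":0,"fingers":70},{"tx":0.007,"ty":0.275,"tz":0.001,"turn":0,"fingers":70},{"tx":0.007,"ty":0.275,"tz":0.001,"turn":0,"fingers":70}]' 10
python3 -m creep '[{"tx":0,"ty":0,"tz":0,"turn":0,"fingers":60},{"tx":0,"ty":0,"tz":0,"turn":0,"fingers":50},{"tx":0,"ty":0,"tz":0,"turn":0,"fingers":40},{"tx":0,"ty":0,"tz":0,"turn":0,"fingers":32},{"tx":0,"ty":0,"tz":0,"turn":0,"fingers":28},{"tx":0,"ty":0,"tz":0,"turn":0,"fingers":24},{"tx":0,"ty":0,"tz":0,"turn":0,"fingers":20},{"tx":0,"ty":0,"tz":0,"turn":0,"fingers":20},{"tx":0,"ty":0,"tz":0,"turn":0,"fingers":20}]' 10
python3 - <<'E'
from h import *
goto([652.9,-261.2,100],-0.25);grab('wrist','w7')
E
```

```text
clock: 12.15
eef_pos: [653.3, -261.6, 101.6]
eef_rot: [-1.572, 0.003, -0.25]
wrist_force: [-0.3, 1.0, -0.3]
finger_gap: 69.6
clock: 13.05
eef_pos: [653.3, -261.6, 101.6]
eef_rot: [-1.572, 0.003, -0.25]
wrist_force: [-0.1, 0.0, 0.3]
finger_gap: 27.9
rv [ 0.0014  0.0001 -0.003 ]
t 13.05 pos [ 653.3 -261.6  101.6] rot [-1.572  0.003 -0.25 ] F [-0.1  0.   0.3] gap 27.9
tx,ty,tz [-0.003  0.008  0.001] turn 0.0
```

View pics/w7.png

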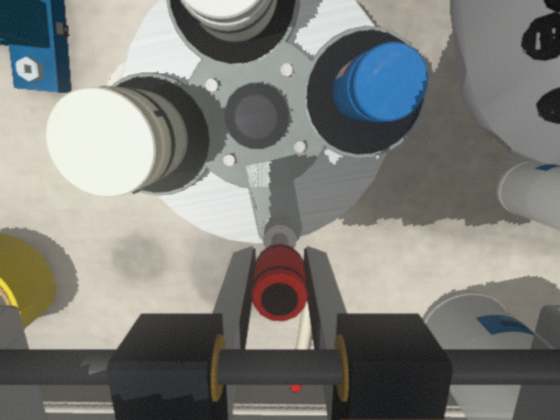

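```bash
python3 -m creep '[{"tx":0,"ty":0,"tz":0,"turn":0,"fingers":20},{"tx":0,"ty":0,"tz":0,"turn":0,"fingers":20},{"tx":0,"ty":-0.015,"tz":0,"turn":0,"fingers":20},{"tx":0,"ty":-0.03,"tz":0,"turn":0,"fingers":20},{"tx":0,"ty":-0.045,"tz":0,"turn":0,"fingers":20},{"tx":0,"ty":-0.06,"tz":0,"turn":0,"fingers":20},{"tx":0,"ty":-0.068,"tz":0,"turn":0,"fingers":20},{"tx":0,"ty":-0.068,"tz":0,"turn":0,"fingers":20},{"tx":0,"ty":-0.068,"tz":0,"turn":0,"fingers":20}]' 40
python3 - <<'E'
from h import *
c7=np.load('pics/w7.npz')
c=grab('wrist','w8'); s=monitor.read_state()
for c,pos,rot,h in((c7,c7['pos'],c7['rot'],138),(c,s['eef_pos'],s['eef_rot'],151.5)):
    W=wcloud(c,pos,rot);z=W[...,2]
    m=(np.hypot(W[...,0]-653,W[...,1]+261)<17)&(z>h-4)&(z<h+6); zz=np.median(z[m]); p=wfit(c,pos,rot,m,zz,'k'); print('z',zz.round(1),'tool',(Rt(rot).T@(np.array([*p,zz])-pos)).round(1))
goto([653,-261,115],-0.25)
E
```

```text
clock: 14.0
eef_pos: [653.3, -261.5, 114.9]
eef_rot: [-1.572, 0.004, -0.25]
wrist_force: [0.2, 0.4, -7.8]
finger_gap: 27.3
k px [279.3 295.4] 2342 cent [ 653.9 -261.3] fit [ 654.3 -261.4] r 14.5
z 136.9 tool [  0.8 -35.3   0.4]
k px [279.3 295.4] 2332 cent [ 653.9 -261.2] fit [ 654.  -261.3] r 14.2
z 150.1 tool [  0.5 -35.2   0.3]
rv [ 0.0013  0.0001 -0.0035]
t 14.05 pos [ 653.3 -261.5  114.9] rot [-1.572  0.004 -0.25 ] F [ 1.1  0.3 -8.2] gap 27.5
tx,ty,tz [-0.002 -0.     0.002] turn 0.0
```

```bash
python3 - <<'E'
import numpy as np
a=.182
for i in range(1,21):
    s=i/20; p=np.deg2rad(84)*(s-np.sin(2*np.pi*s)/(2*np.pi)*.8)
    print(round(np.degrees(p),1),round(.425*(np.cos(p+a)-np.cos(a)),3),round(.425*(np.sin(p+a)-np.sin(a)),3))
E
```

```text
0.9 -0.001 0.007
2.1 -0.003 0.015
3.9 -0.006 0.029
6.6 -0.012 0.048
10.3 -0.021 0.074
15.0 -0.034 0.106
20.7 -0.054 0.143
27.3 -0.082 0.183
34.5 -0.117 0.223
42.0 -0.159 0.26
49.5 -0.205 0.291
56.7 -0.253 0.315
63.3 -0.299 0.331
69.0 -0.34 0.341
73.7 -0.374 0.346
77.4 -0.402 0.348
80.1 -0.422 0.348
81.9 -0.435 0.348
83.1 -0.444 0.347
84.0 -0.451 0.347
```

```bash
python3 -m creep '[{"tx":-0.001,"ty":0,"tz":0.007,"turn":0,"fingers":20},{"tx":-0.003,"ty":0,"tz":0.015,"turn":0,"fingers":20},{"tx":-0.006,"ty":0,"tz":0.029,"turn":0,"fingers":20},{"tx":-0.012,"ty":0,"tz":0.048,"turn":0,"fingers":20},{"tx":-0.016,"ty":0,"tz":0.062,"turn":0,"fingers":20},{"tx":-0.018,"ty":0,"tz":0.067,"turn":0,"fingers":20},{"tx":-0.018,"ty":0,"tz":0.067,"turn":0,"fingers":20},{"tx":-0.018,"ty":0,"tz":0.067,"turn":0,"fingers":20}]' 40
```

```text
clock: 14.85
eef_pos: [653.1, -247.6, 115.0]
eef_rot: [-1.572, 0.004, -0.25]
wrist_force: [-0.8, 0.5, -8.4]
finger_gap: 27.5
```

```bash
python3 - <<'E'
from h import *
s=monitor.read_state(); p=s['eef_pos']; ax=np.array([568.5,-255.7]); R=Rt(s['eef_rot'])
a0=np.arctan2(p[1]-ax[1],p[0]-ax[0]); print('ang',a0,np.hypot(*(p[:2]-ax)))
a1=-.068+np.deg2rad(85)
for i in range(1,19):
    t=i/18; a=a0+(a1-a0)*(t-np.sin(2*np.pi*t)/(2*np.pi)*.8)
    d=R.T@np.array([*(ax+85*np.array([np.cos(a),np.sin(a)])-p[:2]),0])/200
    print(round(np.degrees(a+.068),1),d.round(3))
E
```

```text
ang 0.09582328883640671 84.94759736467084
10.3 [-0.002 -0.     0.006]
11.6 [-0.006  0.     0.015]
13.7 [-0.012  0.     0.029]
16.7 [-0.021  0.     0.05 ]
20.9 [-0.037  0.     0.077]
26.3 [-0.059  0.     0.11 ]
32.6 [-0.089  0.     0.146]
39.7 [-0.127  0.     0.182]
47.2 [-0.172  0.     0.215]
54.7 [-0.221  0.001  0.242]
61.8 [-0.27   0.001  0.261]
68.1 [-0.315  0.001  0.273]
73.5 [-0.354  0.001  0.279]
77.7 [-0.385  0.001  0.281]
80.7 [-0.408  0.001  0.281]
82.8 [-0.423  0.001  0.28 ]
84.1 [-0.433  0.001  0.28 ]
85.0 [-0.44   0.001  0.279]
```

```bash
python3 -m creep '[{"tx":-0.002,"ty":0,"tz":0.006,"turn":0,"fingers":20},{"tx":-0.006,"ty":0,"tz":0.015,"turn":0,"fingers":20},{"tx":-0.012,"ty":0,"tz":0.029,"turn":0,"fingers":20},{"tx":-0.021,"ty":0,"tz":0.05,"turn":0,"fingers":20},{"tx":-0.037,"ty":0,"tz":0.077,"turn":0,"fingers":20},{"tx":-0.059,"ty":0,"tz":0.11,"turn":0,"fingers":20},{"tx":-0.089,"ty":0,"tz":0.146,"turn":0,"fingers":20},{"tx":-0.127,"ty":0,"tz":0.182,"turn":0,"fingers":20},{"tx":-0.172,"ty":0,"tz":0.215,"turn":0,"fingers":20},{"tx":-0.221,"ty":0,"tz":0.242,"turn":0,"fingers":20},{"tx":-0.27,"ty":0,"tz":0.261,"turn":0,"fingers":20},{"tx":-0.315,"ty":0,"tz":0.273,"turn":0,"fingers":20},{"tx":-0.354,"ty":0,"tz":0.279,"turn":0,"fingers":20},{"tx":-0.385,"ty":0,"tz":0.281,"turn":0,"fingers":20},{"tx":-0.408,"ty":0,"tz":0.281,"turn":0,"fingers":20},{"tx":-0.423,"ty":0,"tz":0.28,"turn":0,"fingers":20},{"tx":-0.433,"ty":0,"tz":0.28,"turn":0,"fingers":20},{"tx":-0.44,"ty":0,"tz":0.279,"turn":0,"fingers":20},{"tx":-0.44,"ty":0,"tz":0.279,"turn":0,"fingers":20},{"tx":-0.44,"ty":0,"tz":0.279,"turn":0,"fingers":20}]' 40
python3 - <<'E'
from h import *
grab('scene','s3');grab('top','t3');grab('wrist','w9')
s=monitor.read_state();p=s['eef_pos'];ax=np.array([568.5,-255.7]);d=p[:2]-ax; print(np.degrees(np.arctan2(d[1],d[0])+.068),np.hypot(*d))
e=ax+85*np.array([np.sin(.068),np.cos(.068)]); goto([*e,p[2]],None)
a=cv2.imread('pics/s3.png')[170:330,310:490]
cv2.imwrite('pics/cs3.png',cv2.resize(a,None,fx=3.7,fy=3.7,interpolation=cv2.INTER_CUBIC))
E
```

```text
clock: 16.85
eef_pos: [581.2, -171.8, 115.6]
eef_rot: [-1.573, 0.003, -0.25]
wrist_force: [-0.8, -5.8, -7.6]
finger_gap: 27.3
85.27851057145732 84.81073962030045
t 17.0 pos [ 581.2 -171.8  115.5] rot [-1.573  0.003 -0.25 ] F [-0.4 -5.7 -7. ] gap 27.4
tx,ty,tz [-0.035  0.    -0.004] turn 0
```

View pics/cs3.png

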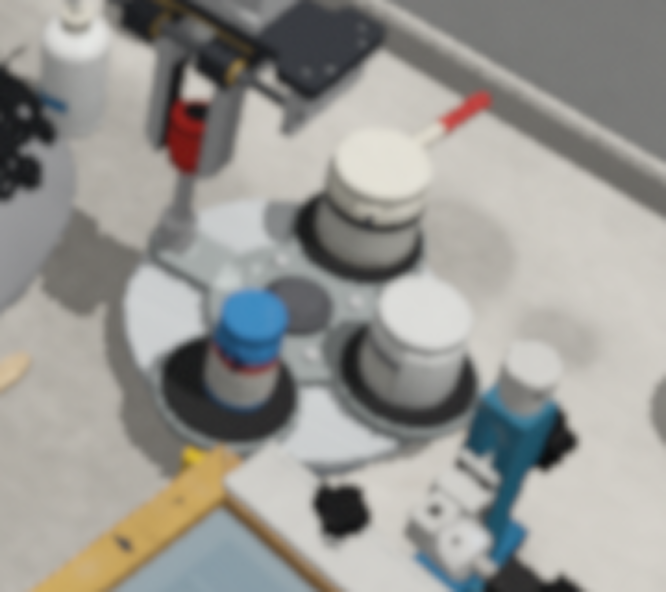

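View pics/w9.png

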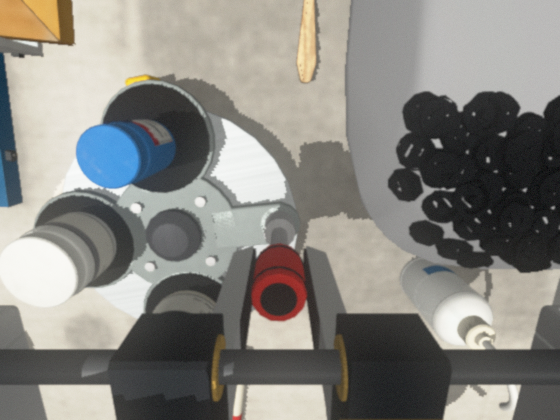

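```bash
python3 - <<'E'
from h import *
for n in('w9','w8','w7','w6'):
    c=np.load(f'pics/{n}.npz'); pos,rot=c['pos'],c['rot']
    W=wcloud(c,pos,rot); V=cv2.cvtColor(c['frame'],cv2.COLOR_RGB2HSV)[...,2].astype(int); z=W[...,2]
    m=(np.hypot(W[...,0]-569,W[...,1]+256)<26)&(z>47)&(V<118)&(z<60); wfit(c,pos,rot,m,52,n)
E
```

```text
w9 px [171.9 236.8] 1784 cent [ 569. -254.] fit [ 569.3 -254. ] r 18.8
w8 px [257.2 115.4] 2490 cent [ 570.3 -255.8] fit [ 570.8 -255.9] r 18.9
w7 px [256.  115.6] 2803 cent [ 570.4 -255.9] fit [ 570.8 -256. ] r 19.0
w6 px [267.9 199.1] 836 cent [ 569.2 -255.3] fit [ 569.2 -255.5] r 18.9
```

```bash
python3 -m creep '[{"tx":-0.008,"ty":0,"tz":-0.003,"turn":0,"fingers":20},{"tx":-0.018,"ty":0,"tz":-0.006,"turn":0,"fingers":20},{"tx":-0.028,"ty":0,"tz":-0.009,"turn":0,"fingers":20},{"tx":-0.033,"ty":0,"tz":-0.011,"turn":0,"fingers":20},{"tx":-0.033,"ty":0,"tz":-0.011,"turn":0,"fingers":20},{"tx":-0.033,"ty":0,"tz":-0.011,"turn":0,"fingers":20}]' 40
```

```text
clock: 17.6
eef_pos: [574.2, -171.8, 115.4]
eef_rot: [-1.572, 0.003, -0.25]
wrist_force: [0.3, 5.7, -7.6]
finger_gap: 27.6
```

```bash
python3 -m creep '[{"tx":0,"ty":0.01,"tz":0.002,"turn":0,"fingers":20},{"tx":0,"ty":0.018,"tz":0.002,"turn":0,"fingers":20},{"tx":0,"ty":0.024,"tz":0.002,"turn":0,"fingers":20},{"tx":0,"ty":0.027,"tz":0.002,"turn":0,"fingers":20},{"tx":0,"ty":0.027,"tz":0.002,"turn":0,"fingers":20}]' 40
```

```text
clock: 18.1
eef_pos: [574.4, -171.5, 110.0]
eef_rot: [-1.572, 0.003, -0.25]
wrist_force: [0.3, 0.4, -6.8]
finger_gap: 27.6
```

```bash
python3 -m creep '[{"tx":0,"ty":0.008,"tz":0,"turn":0,"fingers":20},{"tx":0,"ty":0.018,"tz":0,"turn":0,"fingers":20},{"tx":0,"ty":0.028,"tz":0,"turn":0,"fingers":20},{"tx":0,"ty":0.035,"tz":0,"turn":0,"fingers":20},{"tx":0,"ty":0.038,"tz":0,"turn":0,"fingers":20},{"tx":0,"ty":0.038,"tz":0,"turn":0,"fingers":20}]' 40
```

```text
clock: 18.7
eef_pos: [574.4, -171.5, 102.5]
eef_rot: [-1.572, 0.003, -0.25]
wrist_force: [0.2, 1.8, -5.1]
finger_gap: 27.3
```

```bash
python3 -m creep '[{"tx":0,"ty":0,"tz":0,"turn":0,"fingers":32},{"tx":0,"ty":0,"tz":0,"turn":0,"fingers":40},{"tx":0,"ty":0,"tz":0,"turn":0,"fingers":50},{"tx":0,"ty":0,"tz":0,"turn":0,"fingers":55},{"tx":0,"ty":0,"tz":0,"turn":0,"fingers":55},{"tx":0,"ty":0,"tz":0,"turn":0,"fingers":55}]' 10
python3 - <<'E'
from h import *
c=grab('wrist','w10'); s=monitor.read_state();pos,rot=s['eef_pos'],s['eef_rot']
W=wcloud(c,pos,rot);z=W[...,2]
m=(np.hypot(W[...,0]-574.9,W[...,1]+171.5)<17)&(z>125)&(z<150); zz=np.median(z[m]); p=wfit(c,pos,rot,m,zz,'k'); print('z',zz.round(1),'tool',(Rt(rot).T@(np.array([*p,zz])-pos)).round(1)); goto([574,-171,150],-.25)
E
```

```text
clock: 19.3
eef_pos: [574.4, -171.6, 102.5]
eef_rot: [-1.572, 0.003, -0.25]
wrist_force: [-0.3, -0.1, 0.1]
finger_gap: 54.9
k px [279.5 290.8] 2589 cent [ 573.2 -170.7] fit [ 573.6 -170.8] r 14.6
z 136.6 tool [ -1.  -34.1   0.5]
rv [ 0.0016  0.0003 -0.0031]
t 19.35 pos [ 574.4 -171.5  102.5] rot [-1.572  0.003 -0.25 ] F [-0.  -0.4 -0.2] gap 55.2
tx,ty,tz [-0.003 -0.238  0.002] turn 0.0001
```

View pics/w10.png

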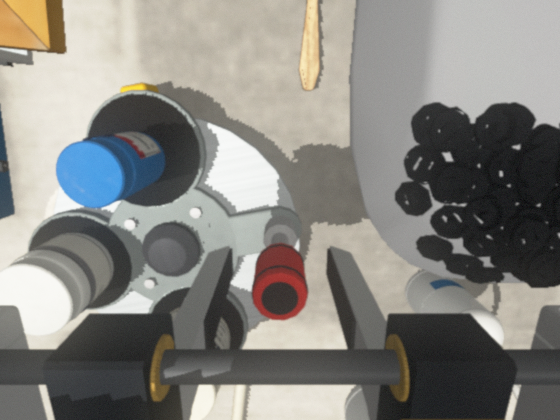

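```bash
python3 -m creep '[{"tx":0,"ty":-0.06,"tz":0,"turn":0,"fingers":55},{"tx":0,"ty":-0.18,"tz":0,"turn":0,"fingers":55},{"tx":0,"ty":-0.36,"tz":0,"turn":0,"fingers":55},{"tx":-0.1,"ty":-0.55,"tz":0.1,"turn":0,"fingers":55},{"tx":-0.25,"ty":-0.75,"tz":0.3,"turn":0,"fingers":55},{"tx":-0.4,"ty":-0.9,"tz":0.5,"turn":0,"fingers":55},{"tx":-0.5,"ty":-0.9,"tz":0.7,"turn":0,"fingers":55},{"tx":-0.5,"ty":-0.9,"tz":0.8,"turn":0,"fingers":55},{"tx":-0.5,"ty":-0.9,"tz":0.8,"turn":0,"fingers":55},{"tx":-0.5,"ty":-0.9,"tz":0.8,"turn":0,"fingers":55}]'
python3 - <<'E'
from h import *
grab('scene','s4');grab('top','t4')
for cn,i0,i1 in(('top',0,4),('scene',0,4)):
    for i in(i0,i1):
        c=np.load(f'pics/{cn[0] if i else cn}{i}.npz');W=cloud(c);z=W[...,2];hsv=cv2.cvtColor(c['frame'],cv2.COLOR_RGB2HSV)
        m=(hsv[...,1]>150)&((hsv[...,0]<8)|(hsv[...,0]>172))&(z>90)&(z<170)&(np.hypot(W[...,0]-570,W[...,1]+255)<120)
        print(cn,i,m.sum(),'red top z',np.nanpercentile(z[m],[50,90]).round(1),np.nanmean(W[m],0).round(1))
c=np.load('pics/t4.npz');W=cloud(c);z=W[...,2]
for n,(x,y),h in (('blue',(500,-252),108),('white',(563,-331),97),('black',(645,-260),104)):
    m=(np.hypot(W[...,0]-x,W[...,1]-y)<45)&(abs(z-h)<5); print(n,m.sum(),np.nanmedian(W[m],0).round(1))
a=cv2.imread('pics/s4.png')[150:330,300:500]; b=cv2.imread('pics/t4.png')[140:300,300:460]
cv2.imwrite('pics/c4.png',np.hstack([cv2.resize(a,(400,360)),cv2.resize(b,(360,360))]))
E
```

```text
clock: 20.35
eef_pos: [517.6, 8.6, 283.2]
eef_rot: [-1.572, 0.002, -0.248]
wrist_force: [-0.1, -0.6, 0.4]
finger_gap: 54.9
top 0 70 red top z [135.7 138.8] [ 652.6 -258.8  132.1]
top 4 59 red top z [134.7 139. ] [ 572.9 -168.6  131.4]
scene 0 146 red top z [128.9 139.6] [ 646.3 -266.4  126.4]
scene 4 151 red top z [129.  138.8] [ 568.  -176.8  126.6]
blue 124 [ 499.8 -256.5  107.1]
white 240 [ 565.6 -331.5   96.3]
black 294 [ 649.3 -264.5  103.3]
```

View pics/c4.png

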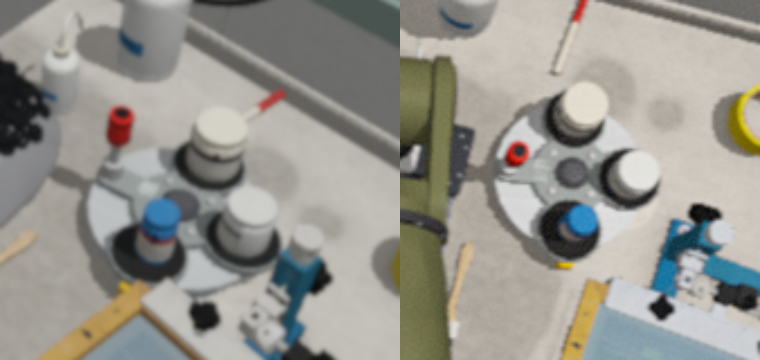

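View pics/s4.png

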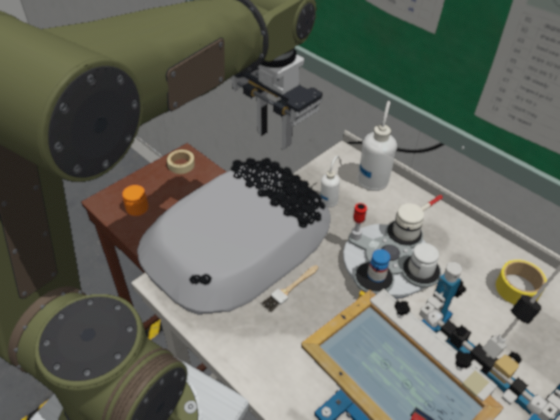

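```bash
python3 -c "
from cell import manip
print(manip.sign_off())"
```

```text
the job is handed in; nothing more can be done
None
```

The job is done and handed in at about 20 s on the clock, well under the 61 s limit. I set the white pot on the empty front pad. I then pulled the plunger up about 13 mm, swung the carousel one station anticlockwise so the blue-lidded pot stands at the front by the yellow pointer, and released the plunger into its hole.

**Last checks:**
- **White pot:** before the swing its lid measured within about 1 mm of the pad centre. After the swing it still looks upright and central on its pad; I did not measure it against the pad again.
- **Plunger:** as I lowered the knob, no force showed the pin catching on the plate. The knob top then measured 136.6 mm, against 136.9 mm at the start, so the pin is fully down. I did not test the lock by pushing the carousel.
- **Other items:** all three pots are upright on their pads. The tape, brush, bottle and orange look-alike appear unmoved in the final pictures, and the arm is clear of everything.

**Disagreements:** the fixed cameras differed from the wrist camera and from each other by 2–5 mm, so I relied on the wrist camera and the gripper's own position for the fine positioning. During the swing there was a sideways force of up to about 6 N from a small radius error. I had corrected it before lowering the pin.

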